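# Shut the jar and balance the painted roof on its domed lid

### The arm

A 6-joint arm with a two-finger parallel gripper is mounted at the origin on the work surface. World frame = base frame: x ahead of the robot, y to its left, z up, the work surface at z = 0. Lengths are in m, angles in rad, forces in N, time in s.
With the tool pointing down it reaches from about 0.375 to 0.9 m from the base axis. Payload 3.1 kg.
Tool frame: the origin (TCP) lies at the very end of the fingers, on their centre line; the grasp point (between the pads) lies 19 mm behind it; z points along the fingers, y is the line along which they close (so a half turn about z gives the same grasp; the last joint's range is limited). The gripper opens to 85 mm and grips with 20 to 120 N. Pads are 22 mm wide; open, the fingers measure 114 mm over their backs; the gripper's body (76 mm by 85 mm) begins 54 mm behind the grasp point. The pads swing forward as they close: fully open they stand 13 mm farther back than shut.
Start: joints at [-1.333, 0.527, 1.433, -0, 1.181, -0.178], TCP at [0.252, -0.572, 0.231] pointing down, gripper open.
Joint ranges: [-3.08, 3.08], [-0.75, 2.2], [0.22, 2.44], [-1.43, 4.57], [0, 2.65], [-2.85, 2.85]. Speed limits (rad/s): [2.79, 2.79, 3.14, 3.14, 3.14, 3.14].

### API

Orientations are given as a unit quaternion [x, y, z, w].
In Python, from station import manip, vision gives the robot as it stands.
- The arm moves only by the tool drive_tool, never from a script. Its argument "deltas" is a list that holds one entry, the list of rows, each a list of 4 numbers: the shift along the tool's x, y, z in mm, then the turn about the tool's z in rad. A call has 1 to 5 rows; each row is the pose to reach, as a shift and turn from the pose commanded when the call began, along the tool's axes at that moment; what a row does not reach only later rows make up. A row lasts 1/12 s, in which the tool goes at most 41.7 mm and 7.16 degrees, less where a joint would pass 70% of its speed; a pose out of reach is approached as far as the arm can. A call with a gripper value outside its range is refused whole. "jaw" is the finger opening in mm, from 0 to 85.4, set as the call begins (left out, the last holds). The fingers move at their own pace and stop on an object; "force" is the grip in N (left out, the last holds). Time passes only in rows, so rows that repeat a pose let the fingers close. It gives the time, the measured TCP pose, the force, the opening and the grip force at its end, in the units of the state.
- manip.sense(): the state, without advancing time (a new reading comes with each control period).
- vision.snapshot(name): name is "scene" or "top" or "wrist"; returns the picture (420x560x3 uint8, red, green, blue); there is no depth.
- vision.camera_model(name): a dict with "camera_matrix" (3x3 intrinsics, pixels), "rvec" (rotation vector, rad) and "tvec" (3), from world to camera coordinates, as OpenCV has them. Camera axes: x right, y down, z forward; pixel columns grow to the right and rows downward; lengths in m; the calibration is good to about 2 mm. A picture is of the moment at which its call begins: read the wrist's pose just before it. camera_model takes no time and is no camera call; for the wrist camera it gives the pose at the moment of the call.
- manip.sign_off(): hands the job in; it is judged then, once.
The state is a dict: "t": time; "q": joint angles; "qd": joint speeds; "tau": joint torques, N m; "tcp_pos": TCP position; "tool_rot": TCP orientation; "force": force on the tool from outside, world axes, zero at the start; "ft_torque": the same for the moment, N m; "finger_gap": opening from 0.0 (shut) to 1.0 (fully open); "gripper_force": force on a finger pad.
Only numpy, scipy, OpenCV 4.12 (cv2) and the standard library are available. Lean on these libraries where they do the work, as an engineer would, in place of code of your own. Each camera call takes 0.05 s, during which the arm holds its last target. There are 200 camera calls.

### The job

First twist the paint jar's green domed lid fully shut by its tab (clockwise, until the tab stands over the red mark on the jar and mat), with the roof still off the jar. Then set the freshly painted model roof gently on top of that dome to dry, right side up, centred and balanced close to level, and let go so that it rests there by itself. Never drop the roof or tip it over, and leave the other things on the bench where they are.

Things in the scene. Friction and masses are not known exactly. Their poses are not given: they have to be found in the camera images.
- jar: Round white glazed jar (a ball of radius 60 mm, centred 55 mm above the bench, on a foot) with a yellow band, standing fast on a black rubber disc (it cannot be moved); it carries the lid. Origin: centre of its underside, z up. A red stripe down its shoulder and a red tongue on the bench, reaching 100 mm from the axis, lie in its +x direction
- lid (a joint): Angle (rad) of the jar's green twist lid: 0 = fully shut (hard stop, tab over the red mark), growing counter-clockwise seen from above to 1.45 = loosest. It turns in place without rising, friction about 0.1 Nm, and cannot come off. Its tab, a radial bar 14 mm thick, reaches from 42 to 87 mm from the axis and from 73 to 93 mm above the bench
- lid_top (a point): Top of the lid's smooth dome (radius of curvature 60 mm), on the lid's axis, 115 mm above the bench; z up, its x axis points along the lid's tab
- roof: Terracotta model roof: flat underside 140 mm (x, along the ridge) by 96 mm (y), eaves 8 mm and ridge 31 mm high, in its middle a square white chimney, 30 x 30 mm, its top 72 mm high, by which to hold it. 0.26 to 0.4 kg, hidden. Origin: centre of the underside, straight below chimney and centre of mass (about 9 mm up); z up
- figure_blue: Bystander: figurine of a woman in a blue skirt, 134 mm tall, 68 mm across; origin under its centre
- figure_red: Bystander: figurine of a woman in a red skirt, 127 mm tall, 65 mm across; origin under its centre
- cottage: Bystander: walls of a model cottage without roof, 110 x 80 x 75 mm; origin under its centre
- cypress: Bystander: green model cypress on a clay foot, 125 mm tall, 52 mm across; origin under its centre
- paint_pot: Bystander: small closed pot with a blue label and a black cap, 42 mm across, 55 mm high; origin under its centre
- brush: Bystander: paint brush with yellow handle lying on the bench, 170 mm long along its x
- spatula: Bystander: wooden-handled spatula lying on the bench, 180 mm long along its x

How it is judged:
On the way:
1. the lid is twisted fully shut while the roof is still off the jar (value of joint lid below 0.08 rad and horizontal distance between roof and lid_top above 0.08 m), for 0.2 s.
At the end, for the whole second after the job is handed in: The lid is shut (within 0.08 rad of its stop); the roof rests on top of the lid's dome, right side up, its underside's centre within 15 mm sideways of the dome's top and between 8 mm below and 12 mm above it, tilted less than 0.24 rad (14 degrees) and at rest (slower than 0.04 m/s and 0.4 rad/s) (value of joint lid below 0.08 rad and horizontal distance between roof and lid_top below 0.015 m and z of roof in the frame of lid_top between -0.008 and 0.012 m and angle between roof's own z axis and vertical below 0.24 rad and linear speed of roof below 0.04 m/s and angular speed of roof below 0.4 rad/s); the robot touches nothing.
It fails at once if the roof is set down hard: it strikes or presses the jar or its lid with more than 30 N (contact force between roof and jar above 30 N).
It fails at once if the roof is dropped: it falls freely, not held, faster than 0.5 m/s (linear speed of roof above 0.5 m/s and contact force between the fingers and roof below 0.2 N).
It fails at once if the roof is tipped by more than 0.8 rad (angle between roof's own z axis and vertical above 0.8 rad).
It fails at once if a bystander is moved by more than 30 mm (distance of any of figure_blue, figure_red, cottage, cypress, paint_pot, brush, spatula from where it was at the start of the episode above 0.03 m).
It also fails if it takes over 61 s, if anything falls off the work surface, if the arm or the gripper's body presses on something with over 40 N, if the wrist force passes 120 N, or if a joint passes its speed limit or range.

## Working session

There is one attempt and no reset: what is moved stays moved. The work goes in short steps, Python scripts to look and compute and a tool call to move; the robot and the scene stay as the last step left them, time stands still between calls to the robot, and variables do not carry over. Pictures are saved under pics/ and viewed, at most 10 in all, crops included, and the job is handed in when it is done.

Besides the shell and the picture viewer there is one more tool, called after ">>>" by a JSON object that holds its "method" and its "body". drive_tool: Moves the arm, as the interface text tells. Its arguments: {"type":"object","properties":{"deltas":{"type":"array"},"jaw":{"type":"number"},"force":{"type":"number"}},"required":["deltas"]}

```bash
mkdir -p pics; cat > h.py <<'E'
import numpy as np, cv2
from station import manip, vision
def snap(n,f=None):
    m=vision.camera_model(n); im=vision.snapshot(n)
    if f: cv2.imwrite('pics/'+f,im[:,:,::-1])
    return im,m
def ray(m,p):
    K=np.array(m['camera_matrix'],float);R=cv2.Rodrigues(np.array(m['rvec'],float))[0];t=np.array(m['tvec'],float).ravel()
    d=np.linalg.solve(K,[p[0],p[1],1]); return -R.T@t, R.T@d/np.linalg.norm(d)
def plane(m,p,z):
    c,d=ray(m,p); return c+d*(z-c[2])/d[2]
def tri(rs):
    A=np.zeros((3,3));b=np.zeros(3)
    for c,d in rs:
        P=np.eye(3)-np.outer(d,d);A+=P;b+=P@c
    x=np.linalg.solve(A,b); return x,[np.linalg.norm((np.eye(3)-np.outer(d,d))@(x-c)) for c,d in rs]
def proj(m,X):
    return cv2.projectPoints(np.array(X,float).reshape(-1,1,3),np.array(m['rvec'],float),np.array(m['tvec'],float),np.array(m['camera_matrix'],float),None)[0].reshape(-1,2)
E
python3 - <<'E'
from h import *
a,m=snap('top','top0.png');b,m2=snap('scene','scene0.png')
s=manip.sense();print({k:np.round(v,3) for k,v in s.items()})
print(ray(m,(280,210)),ray(m2,(280,210)))
E
```

```text
{'t': np.float64(0.1), 'q': array([-1.334,  0.528,  1.434, -0.   ,  1.181, -0.178]), 'qd': array([-0.001, -0.002, -0.002, -0.001, -0.001,  0.   ]), 'tau': array([-0.0000e+00, -4.4330e+01, -1.7859e+01, -0.0000e+00,  4.0000e-03,
        0.0000e+00]), 'tcp_pos': array([ 0.252, -0.571,  0.23 ]), 'tool_rot': array([ 0.978,  0.206, -0.   , -0.001]), 'force': array([0.596, 0.305, 0.898]), 'ft_torque': array([ 0.009, -0.052,  0.007]), 'gripper_force': np.float64(0.0), 'finger_gap': np.float64(0.997)}
(array([0.52322247, 0.01744124, 1.36459657]), array([ 0.04793305, -0.00790702, -0.99881925])) (array([1.14414299, 0.23291945, 1.03936988]), array([-0.4957623 , -0.19117807, -0.84715446]))
```

View pics/top0.png

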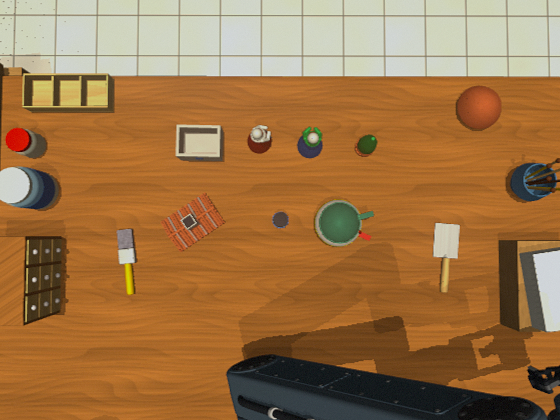

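View pics/scene0.png

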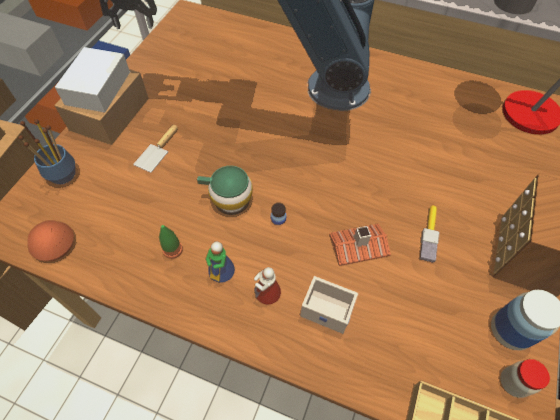

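The top view shows the jar at about (340,222), its tab at (367,215), the red tongue at (366,237), and the roof at (194,221) with its chimney at (189,222). The scene view shows the jar at (230,190) with its tab at (205,180), and the roof at (361,245) with its chimney at (363,235).

```bash
python3 - <<'E'
from h import *
def comps(mask,minA):
    n,l,st,c=cv2.connectedComponentsWithStats(mask.astype(np.uint8)); return [(st[i,4],c[i].round(1),(l==i)) for i in range(1,n) if st[i,4]>=minA]
C={}
for n,roi in (('top',((160,150),(390,270))),('scene',((190,160),(400,270)))):
    a,m=snap(n); h=cv2.cvtColor(a,cv2.COLOR_RGB2HSV).astype(int)
    R=np.zeros(a.shape[:2],bool);R[roi[0][1]:roi[1][1],roi[0][0]:roi[1][0]]=1
    H,S,V=h[...,0],h[...,1],h[...,2]
    C[n]=(m,a,H,S,V,R)
    for nm,mk,A in (('green',(H>60)&(H<95)&(S>80)&(V>40),20),('red',((H<5)|(H>174))&(S>190)&(V>120),4),('terra',((H<9)|(H>172))&(S>120)&(V>90),40)):
        for ar,c,l in comps(mk&R,A):
            ys,xs=np.nonzero(l);print(n,nm,ar,c,xs.min(),xs.max(),ys.min(),ys.max())
            if nm=='green' and ar>200:
                o=cv2.morphologyEx(l.astype(np.uint8),cv2.MORPH_OPEN,cv2.getStructuringElement(cv2.MORPH_ELLIPSE,(15,15)))
                d=cv2.fitEllipse(max(cv2.findContours(o,0,1)[0],key=len));print('  disc',d)
                t=l&(cv2.dilate(o,np.ones((3,3)))==0)
                for ar2,c2,l2 in comps(t,8):print('  tab',ar2,c2)
                C[n+'d']=d
            if nm=='terra' and ar>300:
                f=cv2.morphologyEx(l.astype(np.uint8),cv2.MORPH_CLOSE,np.ones((9,9)));r=cv2.minAreaRect(max(cv2.findContours(f,0,1)[0],key=len));print('  roof',r)
                if n=='top':print('  roof corners z=.01',[plane(m,p,.01)[:2].round(3) for p in cv2.boxPoints(r)])
m=C['top'][0]
print('scale',plane(m,(340,222),.08),plane(m,(367,215),.083),plane(m,(366,237),0))
for n,c in (('top',(189,222)),('scene',(363,235))):
    a=C[n][1]; x,y=c; cv2.imwrite(f'pics/z_{n}.png',0*a) if 0 else None
z=[]
for n,c in (('top',(189,222)),('top',(350,225)),('scene',(363,235)),('scene',(225,190))):
    x,y=c; z.append(cv2.resize(C[n][1][y-32:y+32,x-42:x+42],None,fx=4.5,fy=4.5,interpolation=cv2.INTER_NEAREST))
cv2.imwrite('pics/z.png',np.vstack([np.hstack(z[:2]),np.hstack(z[2:])])[:,:,::-1])
E
```

```text
top green 498 [339.8 224.2] 326 354 210 238
  disc ((340.05877685546875, 225.1117401123047), (18.39178466796875, 20.478906631469727), 53.84880447387695)
  tab 83 [334.7 217.7]
  tab 19 [349.4 231.7]
top green 71 [364.4 215.4] 357 372 212 219
top red 48 [364.5 236. ] 359 370 233 239
top terra 69 [364.3 235.6] 359 370 230 240
scene green 54 [229.1 180.7] 225 233 175 187
scene green 28 [216.5 265.5] 213 221 264 268
scale [ 0.55498195 -0.14192539  0.08      ] [ 0.57227946 -0.20872332  0.083     ] [ 0.51737999 -0.22020967  0.        ]
```

View pics/z.png

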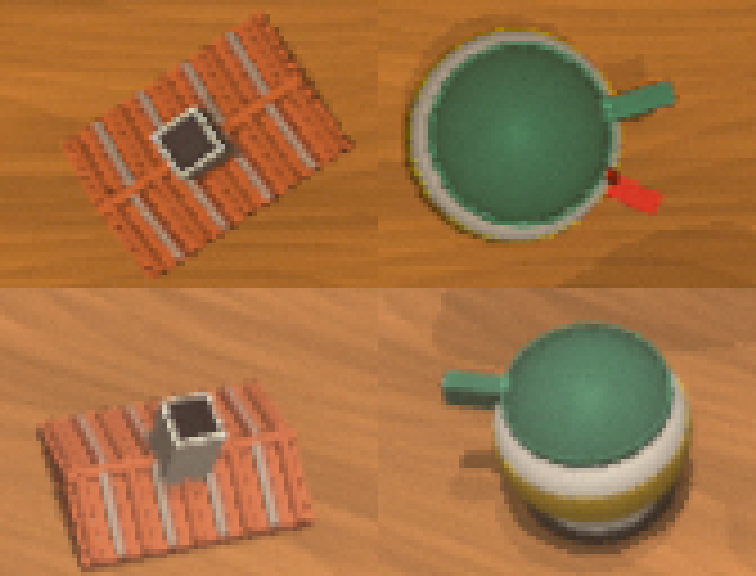

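The zoomed crops show the chimney top at top-view pixel (188.6,221.5) and scene pixel (363.4,231.2). The lid disc centre is at (339.1,222.5) in the top view and the tab's outer end at (373,213). In the scene view the tab end is near (198,179).

```bash
python3 - <<'E'
from h import *
t=vision.camera_model('top');s=vision.camera_model('scene')
def T(a,b):return tri([ray(t,a),ray(s,b)])
print('chim',T((188.6,221.5),(363.4,231.2)))
# top-view tile offsets (378,0)->(308,193); scene jar tile (378,288)->(183,158); roof top (0,0)->(147,190); scene roof (0,288)->(321,203)
f=lambda x,y,ox,oy,bx,by:((x-ox)/4.5+bx-.5,(y-oy)/4.5+by-.5)
tj=lambda x,y:f(x,y,378,0,308,193); sj=lambda x,y:f(x,y,378,288,183,158); tr=lambda x,y:f(x,y,0,0,147,190); sr=lambda x,y:f(x,y,0,288,321,203)
print('tab end',T(tj(671,92),sj(444,380)))
print('lid c',[plane(t,tj(520,135),z) for z in(.08,.09,.1)])
print('lid c scene',[plane(s,sj(587,395),z) for z in(.08,.09,.1)])
print('tongue tip',plane(t,tj(658,203),0.0))
for a,b in(((265,14),(258,383)),((354,147),(38,425)),((66,145),(310,520)),((156,276),(85,568))):
  print('corner',plane(t,tr(*a),.008).round(3))
for b in((258,383),(38,425),(310,520),(85,568)): print('cs',plane(s,sr(*b),.008).round(3))
E
```

```text
chim (array([0.55676446, 0.23492377, 0.07109151]), [np.float64(0.00104465353319088), np.float64(0.0010446535331908782)])
tab end (array([ 0.57770652, -0.22267578,  0.09090169]), [np.float64(0.001559780238480216), np.float64(0.0015597802384802921)])
lid c [array([ 0.55373895, -0.13956831,  0.08      ]), array([ 0.5535014 , -0.13834607,  0.09      ]), array([ 0.55326384, -0.13712382,  0.1       ])]
lid c scene [array([ 0.54945247, -0.14501436,  0.08      ]), array([ 0.55565123, -0.14107497,  0.09      ]), array([ 0.56184999, -0.13713557,  0.1       ])]
tongue tip [ 0.51576833 -0.23001849  0.        ]
corner [0.634 0.203 0.008]
corner [0.556 0.151 0.008]
corner [0.558 0.319 0.008]
corner [0.481 0.265 0.008]
cs [0.481 0.264 0.008]
cs [0.559 0.149 0.008]
cs [0.56  0.316 0.008]
cs [0.638 0.204 0.008]
```

>>> {"method": "drive_tool", "body": {"deltas": [[[39,-16,0,0],[78,-32,0,0],[117,-47,0,0],[156,-63,0,0],[195,-78,0,0]]], "jaw": 0}}

```text
t: 0.62
tcp_pos: [0.3989, -0.4212, 0.2311]
tool_rot: [0.979, 0.206, -0.0, -0.0]
force: [0.5, -1.2, -0.1]
finger_gap: 0.3
gripper_force: 0.0
```

>>> {"method": "drive_tool", "body": {"deltas": [[[38,-15,0,0],[76,-31,0,0],[114,-46,0,0],[152,-61,0,0],[185,-75,0,0]]]}}

```text
t: 1.03
tcp_pos: [0.5386, -0.2773, 0.2312]
tool_rot: [0.978, 0.207, 0.0, -0.0]
force: [0.0, -0.2, -0.1]
finger_gap: 0.001
gripper_force: 0.0
```

>>> {"method": "drive_tool", "body": {"deltas": [[[32,-13,0,0.1],[64,-25,0,0.2],[94,-38,0,0.3],[94,-38,0,0.4],[94,-38,0,0.5]]]}}

```text
t: 1.45
tcp_pos: [0.6089, -0.2044, 0.2308]
tool_rot: [0.999, -0.043, -0.0, -0.0]
force: [0.0, -0.3, 0.3]
finger_gap: 0.0
gripper_force: 0.0
```

```bash
cat >> h.py <<'E'
from scipy.spatial.transform import Rotation as Ro
def st():
    s=manip.sense();R=Ro.from_quat(s['tool_rot']).as_matrix();print('t',round(float(s['t']),2),'tcp',np.round(s['tcp_pos'],4),'xang',np.degrees(np.arctan2(R[1,0],R[0,0])).round(1),'zax',R[:,2].round(3),'F',np.round(s['force'],1),'gap',round(float(s['finger_gap'])*85.4,1),'gf',s['gripper_force'].round(1),'q6',s['q'][5].round(2));return s,R
def to(*w):
    s,R=st();print([np.round(R.T@(np.array(x)-s['tcp_pos'])*1000,1).tolist() for x in w])
E
python3 - <<'E'
from h import *
to([.609,-.205,.078])
a,m=snap('wrist','w1.png');print('wrist cam',ray(m,(280,210)),proj(m,[.5545,-.139,.115]),proj(m,[.5777,-.2227,.093]))
E
```

```text
Traceback (most recent call last):
  File "h.py", line 23, in to
    s,R=st();print([np.round(R.T@(np.array(x)-s['tcp_pos'])*1000,1).tolist() for x in w])
        ~~^^
  File "h.py", line 21, in st
    s=manip.sense();R=Ro.from_quat(s['tool_rot']).as_matrix();print('t',round(float(s['t']),2),'tcp',np.round(s['tcp_pos'],4),'xang',np.degrees(np.arctan2(R[1,0],R[0,0])).round(1),'zax',R[:,2].round(3),'F',np.round(s['force'],1),'gap',round(float(s['finger_gap'])*85.4,1),'gf',s['gripper_force'].round(1),'q6',s['q'][5].round(2));return s,R
                                                                                                                                                                                                                                                                                     ^^^^^^^^^^^^^^^^^^^^^^^^
AttributeError: 'float' object has no attribute 'round'
```

```bash
sed -i "s/s\['gripper_force'\].round(1)/round(float(s['gripper_force']),1)/; s/s\['q'\]\[5\].round(2)/round(float(s['q'][5]),2)/" h.py
python3 - <<'E'
from h import *
to([.609,-.205,.078])
a,m=snap('wrist','w1.png');print('wrist cam',ray(m,(280,210)),proj(m,[.5545,-.139,.115]),proj(m,[.5777,-.2227,.093]))
E
```

```text
t 1.45 tcp [ 0.6089 -0.2044  0.2308] xang -4.9 zax [-0.  0. -1.] F [ 0.  -0.3  0.3] gap 0.0 gf 0.0 q6 1.16
[[0.2, 0.6, 152.8]]
wrist cam (array([ 0.68121513, -0.21135624,  0.37370909]), array([-0.28055509,  0.01488733, -0.95972246])) [[199.82663996 278.40890384]] [[300.95797722 233.11382407]]
```

View pics/w1.png

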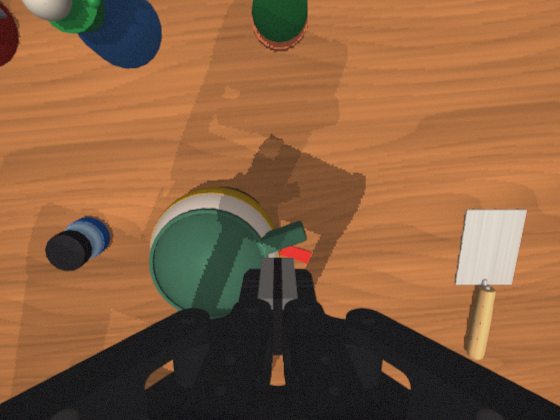

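The wrist view shows the tab end at (303,232), matching the projected estimate of (301,233). The space where the finger comes down is clear.

>>> {"method": "drive_tool", "body": {"deltas": [[[0,0,38,0],[0,0,76,0],[0,0,114,0],[0,0,140,0],[0,0,153,0]]]}}

```text
t: 1.92
tcp_pos: [0.6049, -0.2057, 0.0741]
tool_rot: [0.999, -0.041, -0.003, -0.002]
force: [0.0, 0.7, -0.3]
finger_gap: 0.001
gripper_force: 0.0
```

```bash
python3 - <<'E'
from h import *
c=np.array([.5545,-.139]);W=[]
# finger centre held 16-18 mm CCW of the tab's line, r 80
for deg in(-74.5,-85,-95,-105,-110,-113.2,-115):
    a=np.radians(deg);u=np.array([np.cos(a),np.sin(a)]);t=np.array([-u[1],u[0]]);W.append([*(c+.079*u+.018*t),.078])
to(*W)
E
```

```text
t 1.92 tcp [ 0.6049 -0.2057  0.0741] xang -4.8 zax [-0.007  0.004 -1.   ] F [ 0.   0.7 -0.3] gap 0.1 gf 0.0 q6 1.15
[[-11.6, 5.6, -3.9], [-24.7, 12.5, -3.8], [-38.2, 16.8, -3.7], [-52.2, 18.7, -3.6], [-59.2, 18.7, -3.6], [-63.7, 18.4, -3.5], [-66.3, 18.1, -3.5]]
```

>>> {"method": "drive_tool", "body": {"deltas": [[[-8,3,0,0],[-16,6,0,0],[-24,10,0,0.05],[-32,14,0,0.1],[-40,16,0,0.15]]]}}

```text
t: 2.33
tcp_pos: [0.5676, -0.2209, 0.0812]
tool_rot: [0.993, -0.118, 0.003, 0.001]
force: [2.5, -0.1, -0.1]
finger_gap: 0.002
gripper_force: 0.7
```

```bash
python3 - <<'E'
from h import *
c=np.array([.5545,-.139]);W=[]
for deg in(-95,-105,-110,-113.2,-115):
    a=np.radians(deg);u=np.array([np.cos(a),np.sin(a)]);t=np.array([-u[1],u[0]]);W.append([*(c+.079*u+.018*t),.078])
to(*W)
E
```

```text
t 2.33 tcp [ 0.5676 -0.2209  0.0812] xang -13.6 zax [ 0.005 -0.003 -1.   ] F [ 2.5 -0.1 -0.1] gap 0.2 gf 0.7 q6 1.25
[[-2.4, -1.1, 3.2], [-15.9, 2.9, 3.1], [-22.9, 4.0, 3.0], [-27.4, 4.4, 3.0], [-30.0, 4.5, 3.0]]
```

>>> {"method": "drive_tool", "body": {"deltas": [[[-6,1,0,0.04],[-12,3,0,0.08],[-17,4,0,0.12],[-22,4,0,0.16],[-25,5,0,0.16]]]}}

```text
t: 2.75
tcp_pos: [0.542, -0.2198, 0.0813]
tool_rot: [0.981, -0.196, 0.003, 0.001]
force: [2.0, 1.0, 0.7]
finger_gap: 0.001
gripper_force: 0.6
```

>>> {"method": "drive_tool", "body": {"deltas": [[[-1,0,0,0],[-2,0,0,0],[-3,0,0,0],[-4,0,0,0],[-4,0,0,0]]]}}

```text
t: 3.17
tcp_pos: [0.5396, -0.2183, 0.0795]
tool_rot: [0.981, -0.196, 0.003, 0.001]
force: [4.3, -2.4, 4.1]
finger_gap: 0.0
gripper_force: 2.4
```

>>> {"method": "drive_tool", "body": {"deltas": [[[-1,0,0,0],[-2,0,0,0],[-3,0,0,0],[-3,0,0,0],[-3,0,0,0]]]}}

```text
t: 3.58
tcp_pos: [0.5395, -0.2183, 0.0796]
tool_rot: [0.981, -0.196, 0.006, 0.002]
force: [8.8, -2.2, 1.7]
finger_gap: 0.002
gripper_force: 4.7
```

```bash
python3 - <<'E'
from h import *
st()
t=snap('top')[0];w=snap('wrist')[0]
z=cv2.resize(t[190:260,295:395],(560,400),interpolation=0)
cv2.imwrite('pics/z2.png',cv2.resize(t[190:260,295:395],(700,490),interpolation=0)[:,:,::-1])
E
```

```text
t 3.58 tcp [ 0.5395 -0.2183  0.0796] xang -22.6 zax [ 0.011 -0.006 -1.   ] F [ 8.8 -2.2  1.7] gap 0.2 gf 4.7 q6 1.39
```

View pics/z2.png

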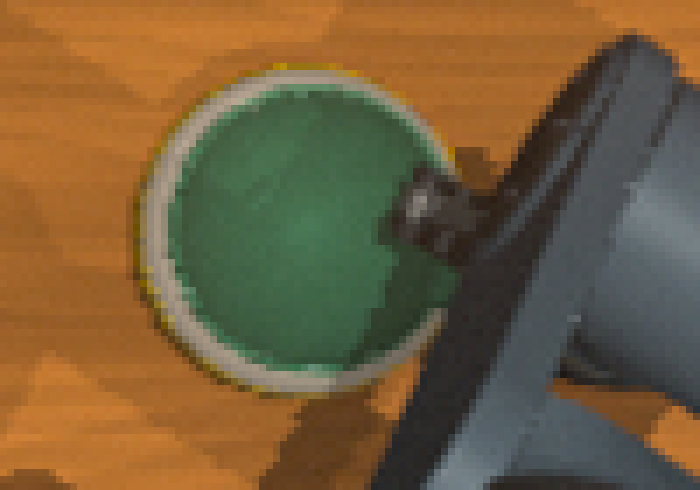

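>>> {"method": "drive_tool", "body": {"deltas": [[[10,0,0,0],[14,0,-25,0],[14,0,-65,0],[14,0,-105,0],[14,0,-145,0]]]}}

```text
t: 4.1
tcp_pos: [0.5453, -0.2194, 0.223]
tool_rot: [0.981, -0.196, -0.004, -0.001]
force: [1.0, -1.2, -0.8]
finger_gap: 0.001
gripper_force: 0.0
```

```bash
python3 - <<'E'
from h import *
to([.557,.235,.225])
E
```

```text
t 4.1 tcp [ 0.5453 -0.2194  0.223 ] xang -22.5 zax [-0.007  0.004 -1.   ] F [ 1.  -1.2 -0.8] gap 0.1 gf 0.0 q6 1.39
[[-163.4, -424.2, -0.1]]
```

>>> {"method": "drive_tool", "body": {"deltas": [[[-14,-36,0,0],[-28,-73,0,0],[-42,-109,0,0],[-56,-146,0,0],[-70,-182,0,0]]], "jaw": 85}}

```text
t: 4.52
tcp_pos: [0.5502, -0.0237, 0.2222]
tool_rot: [0.981, -0.196, -0.003, -0.0]
force: [0.3, -0.9, -0.0]
finger_gap: 0.709
gripper_force: 0.0
```

>>> {"method": "drive_tool", "body": {"deltas": [[[-14,-36,0,-0.1],[-28,-73,0,-0.2],[-42,-109,0,-0.3],[-56,-146,0,-0.4],[-66,-172,0,-0.5]]]}}

```text
t: 4.93
tcp_pos: [0.555, 0.1612, 0.222]
tool_rot: [0.998, 0.057, -0.003, -0.0]
force: [-0.3, -0.4, 0.3]
finger_gap: 0.992
gripper_force: 0.0
```

>>> {"method": "drive_tool", "body": {"deltas": [[[0,0,0,-0.1],[0,0,0,-0.2],[0,0,0,-0.3],[0,0,0,-0.4],[0,0,0,-0.474]]]}}

```text
t: 5.35
tcp_pos: [0.5554, 0.1582, 0.2218]
tool_rot: [0.957, 0.289, -0.003, -0.001]
force: [0.5, -0.1, -0.0]
finger_gap: 0.994
gripper_force: 0.0
```

```bash
cat > m.py <<'E'
from h import *
import sys
to([.557,.235,.225])
a,m=snap('wrist','w2.png');t,mt=snap('top','t2.png')
print('pred chim',proj(m,[.557,.235,.072]),'z.072')
# red/tab check in top
h=cv2.cvtColor(t,cv2.COLOR_RGB2HSV).astype(int)[190:260,295:395];g=(h[...,0]>60)&(h[...,0]<95)&(h[...,1]>80)
cv2.imwrite('pics/z3.png',np.hstack([cv2.resize(a,(467,350)),cv2.resize(t[195:255,310:380],(330,350),interpolation=0)])[:,:,::-1])
E
python3 m.py
```

```text
t 5.35 tcp [0.5554 0.1582 0.2218] xang 33.5 zax [-0.007 -0.001 -1.   ] F [ 0.5 -0.1 -0. ] gap 84.9 gf 0.0 q6 1.07
[[43.8, -63.1, -3.3]]
pred chim [[197.75063391 140.18082935]] z.072
```

View pics/z3.png

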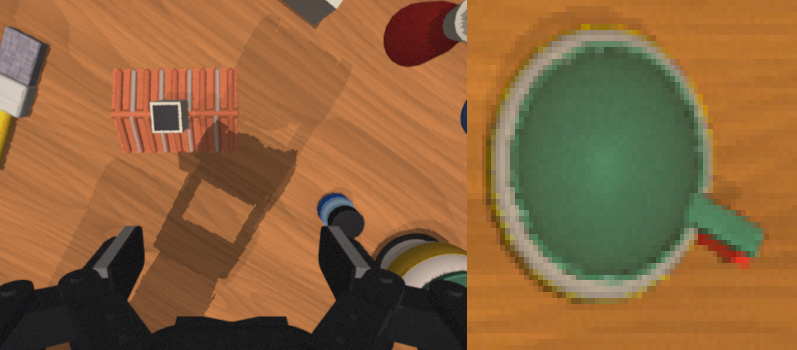

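The wrist view shows the chimney at about (199,140) full-size, against a predicted (198,140), and the ridge is aligned with the jaw axis. The top crop shows the tab standing over the red mark.

```bash
python3 - <<'E'
from h import *
t=cv2.imread('pics/t2.png');h=cv2.cvtColor(t,cv2.COLOR_BGR2HSV).astype(int);mt=vision.camera_model('top');mw=vision.camera_model('wrist')
c=np.array([.5545,-.139])
def ang(mask,z,lo,hi):
    P=np.array([plane(mt,(x,y),z)[:2]-c for y,x in zip(*np.nonzero(mask)) if 200<y<260 and 320<x<385]);r=np.hypot(*P.T);P=P[(r>lo)&(r<hi)];p=P.mean(0);return len(P),np.degrees(np.arctan2(p[1],p[0])),np.hypot(*p)
H,S,V=h[...,0],h[...,1],h[...,2]
print(ang((H>55)&(H<100)&(S>60),.092,.065,.095))
t0=cv2.cvtColor(cv2.imread('pics/top0.png'),cv2.COLOR_BGR2HSV).astype(int)
print(ang(((t0[...,0]<6)|(t0[...,0]>174))&(t0[...,1]>180)&(t0[...,2]>120),0,.07,.11))
print(tri([ray(mt,(188.6,221.5)),ray(mw,(199,140.4)),ray(vision.camera_model('scene'),(363.4,231.2))]))
to([.557,.235,.225],[.557,.235,.041])
E
```

```text
(40, np.float64(-114.2211891887559), np.float64(0.07484508272682962))
(53, np.float64(-113.70988766792607), np.float64(0.08464614737422395))
(array([0.55724644, 0.23464073, 0.07113847]), [np.float64(0.0014846593753059995), np.float64(0.0010124369128020178), np.float64(0.0007188658415276628)])
t 5.45 tcp [0.5557 0.1581 0.222 ] xang 33.2 zax [-0.006 -0.001 -1.   ] F [ 0.5  0.9 -0.7] gap 84.9 gf 0.0 q6 1.07
[[43.2, -63.7, -3.1], [44.2, -63.2, 180.9]]
```

>>> {"method": "drive_tool", "body": {"deltas": [[[20,-30,0,0],[43,-63,0,0],[43,-63,40,0],[43,-63,80,0],[43,-63,110,0]]]}}

```text
t: 5.87
tcp_pos: [0.5568, 0.2348, 0.1106]
tool_rot: [0.958, 0.286, -0.002, -0.0]
force: [-0.8, 0.0, -0.6]
finger_gap: 0.994
gripper_force: 0.0
```

>>> {"method": "drive_tool", "body": {"deltas": [[[0,0,25,0],[0,0,50,0],[0,0,50,0],[0,0,50,0],[0,0,50,0]]]}}

```text
t: 6.28
tcp_pos: [0.5596, 0.2344, 0.0641]
tool_rot: [0.958, 0.285, 0.0, 0.0]
force: [0.1, 0.1, 0.5]
finger_gap: 0.993
gripper_force: 0.0
```

```bash
python3 - <<'E'
from h import *
to([.557,.235,.041])
a,m=snap('wrist','w3.png')
E
```

```text
t 6.28 tcp [0.5596 0.2344 0.0641] xang 33.2 zax [ 0.  0. -1.] F [0.1 0.1 0.5] gap 84.8 gf 0.0 q6 1.2
[[-1.9, -2.0, 23.1]]
```

View pics/w3.png

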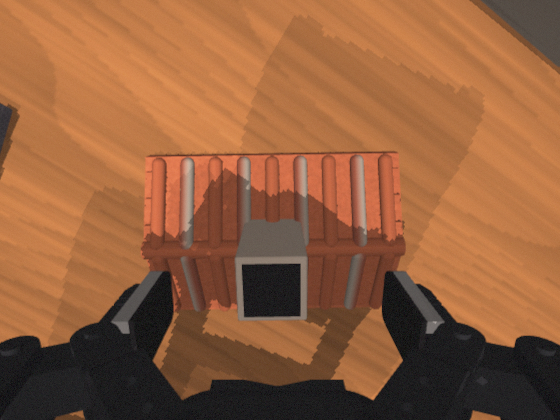

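The roof is square to the jaws, with the chimney at (271,290) between pads whose midpoint is about (278,290). That agrees with the −2 mm shift the script gives.

>>> {"method": "drive_tool", "body": {"deltas": [[[-2,-2,8,0],[-2,-2,16,0],[-2,-2,23,0],[-2,-2,23,0],[-2,-2,23,0]]]}}

```text
t: 6.75
tcp_pos: [0.5561, 0.2347, 0.0398]
tool_rot: [0.958, 0.286, -0.001, -0.0]
force: [-0.1, -0.2, -0.2]
finger_gap: 0.994
gripper_force: 0.0
```

>>> {"method": "drive_tool", "body": {"deltas": [[[0,0,0,0],[0,0,0,0],[0,0,0,0],[0,0,0,0],[0,0,0,0]]], "jaw": 20, "force": 45}}

```text
t: 7.17
tcp_pos: [0.5568, 0.2351, 0.0408]
tool_rot: [0.958, 0.286, 0.0, -0.0]
force: [0.6, 0.6, -2.8]
finger_gap: 0.343
gripper_force: 45.5
```

>>> {"method": "drive_tool", "body": {"deltas": [[[0,0,0,0],[0,0,0,0],[0,0,0,0],[0,0,0,0],[0,0,0,0]]]}}

```text
t: 7.58
tcp_pos: [0.5568, 0.2351, 0.0407]
tool_rot: [0.958, 0.286, 0.0, -0.0]
force: [-0.1, 1.7, 3.6]
finger_gap: 0.348
gripper_force: 46.3
```

```bash
python3 - <<'E'
from h import *
st()
E
```

```text
t 7.58 tcp [0.5568 0.2351 0.0407] xang 33.2 zax [ 0.001  0.    -1.   ] F [-0.1  1.7  3.6] gap 29.7 gf 46.3 q6 1.21
```

>>> {"method": "drive_tool", "body": {"deltas": [[[0,0,-4,0],[0,0,-20,0],[0,0,-55,0],[0,0,-95,0],[0,0,-135,0]]]}}

```text
t: 8.0
tcp_pos: [0.5549, 0.2341, 0.1747]
tool_rot: [0.958, 0.286, -0.003, 0.0]
force: [1.2, 0.5, -3.6]
finger_gap: 0.337
gripper_force: 45.6
```

```bash
python3 - <<'E'
from h import *
st()
rs=[];out=[]
for n,(x0,y0,x1,y1) in (('top',(300,180,385,265)),('scene',(185,150,275,225))):
    a,m=snap(n);h=cv2.cvtColor(a,cv2.COLOR_RGB2HSV).astype(int)[y0:y1,x0:x1];H,S,V=h[...,0],h[...,1],h[...,2]
    g=((H>55)&(H<100)&(S>60)); w=(S<75)&(V>70); yl=(H>20)&(H<40)&(S>130)&(V>60)
    for nm,k in(('green',g),('all',g|w|yl)):
        k=cv2.morphologyEx(k.astype(np.uint8),cv2.MORPH_OPEN,cv2.getStructuringElement(2,(13,13)))
        ct=max(cv2.findContours(k,0,1)[0],key=cv2.contourArea);e=cv2.fitEllipse(ct);p=np.array(e[0])+[x0,y0];print(n,nm,p.round(1),np.round(e[1],1))
        out.append((n,nm,m,p))
for nm in('green','all'):print(nm,tri([ray(o[2],o[3]) for o in out if o[1]==nm]))
for o in out: print(o[0],o[1],plane(o[2],o[3],.055 if o[1]=='all' else .09))
E
```

```text
t 8.0 tcp [0.5549 0.2341 0.1747] xang 33.2 zax [-0.005 -0.002 -1.   ] F [ 1.2  0.5 -3.6] gap 28.8 gf 45.6 q6 1.21
top green [339.1 223.3] [32.5 33. ]
top all [339.1 223.3] [32.4 33.2]
scene green [229.1 181.7] [28.  30.6]
scene all [229.3 184.8] [37.6 41.5]
green (array([ 0.55229153, -0.14088567,  0.08376879]), [np.float64(0.0017268764744771937), np.float64(0.001726876474477184)])
all (array([ 0.55242756, -0.14213848,  0.06910002]), [np.float64(0.001358314251181081), np.float64(0.0013583142511811271)])
top green [ 0.55148211 -0.1385184   0.09      ]
top all [ 0.55221318 -0.14259867  0.055     ]
scene green [ 0.55668525 -0.14009847  0.09      ]
scene all [ 0.54425815 -0.14891417  0.055     ]
```

>>> {"method": "drive_tool", "body": {"deltas": [[[-9,13,-5,0],[-22,33,-10,0],[-37,56,-15,0],[-53,79,-20,0],[-69,103,-20,0]]]}}

```text
t: 8.52
tcp_pos: [0.5543, 0.1098, 0.1945]
tool_rot: [0.958, 0.286, -0.001, -0.0]
force: [0.8, 0.1, -3.0]
finger_gap: 0.346
gripper_force: 45.6
```

>>> {"method": "drive_tool", "body": {"deltas": [[[-16,24,0,0],[-32,48,0,0],[-47,71,0,0],[-62,94,0,0],[-76,114,0,0]]]}}

```text
t: 8.93
tcp_pos: [0.5527, -0.0278, 0.1936]
tool_rot: [0.958, 0.286, -0.002, -0.001]
force: [0.3, -1.0, -2.9]
finger_gap: 0.343
gripper_force: 45.5
```

>>> {"method": "drive_tool", "body": {"deltas": [[[-14,21,0,0],[-28,42,0,0],[-42,63,0,0],[-54,81,0,0],[-63,95,0,0]]]}}

```text
t: 9.35
tcp_pos: [0.552, -0.1419, 0.1935]
tool_rot: [0.958, 0.285, -0.002, -0.001]
force: [0.4, 0.7, -3.4]
finger_gap: 0.343
gripper_force: 45.5
```

>>> {"method": "drive_tool", "body": {"deltas": [[[0,0,0,0],[0,0,0,0],[0,0,0,0]]]}}

```text
t: 9.6
tcp_pos: [0.5523, -0.1393, 0.194]
tool_rot: [0.958, 0.286, -0.001, -0.001]
force: [-1.2, -0.2, -3.8]
finger_gap: 0.343
gripper_force: 45.6
```

```bash
python3 - <<'E'
from h import *
to([.5535,-.14,.164])
a,m=snap('wrist');b,m2=snap('scene')
cv2.imwrite('pics/z4.png',np.hstack([cv2.resize(a,(400,300)),cv2.resize(b[130:230,180:310],(390,300),interpolation=0)])[:,:,::-1])
E
```

```text
t 9.6 tcp [ 0.5523 -0.1393  0.194 ] xang 33.2 zax [-0.003  0.002 -1.   ] F [-1.2 -0.2 -3.8] gap 29.3 gf 45.6 q6 0.55
[[0.6, 1.4, 30.0]]
```

View pics/z4.png

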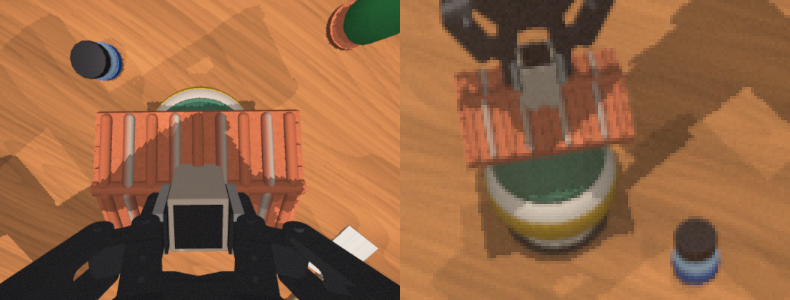

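The wrist view shows the visible jar arc centred at x≈201 and the chimney at x≈199, so the lateral centring is good. The scene view shows the roof level above the dome.

>>> {"method": "drive_tool", "body": {"deltas": [[[1,1,8,0],[1,1,16,0],[1,1,24,0],[1,1,30,0],[1,1,33,0]]]}}

```text
t: 10.12
tcp_pos: [0.554, -0.1398, 0.1607]
tool_rot: [0.958, 0.286, -0.001, -0.001]
force: [-0.7, -0.0, -2.4]
finger_gap: 0.345
gripper_force: 45.6
```

>>> {"method": "drive_tool", "body": {"deltas": [[[0,0,0.5,0],[0,0,1,0],[0,0,1.5,0],[0,0,2,0],[0,0,2,0]]]}}

```text
t: 10.53
tcp_pos: [0.5551, -0.1405, 0.1606]
tool_rot: [0.958, 0.286, 0.0, 0.0]
force: [-0.2, -0.3, -3.3]
finger_gap: 0.346
gripper_force: 45.6
```

>>> {"method": "drive_tool", "body": {"deltas": [[[0,0,0.5,0],[0,0,1,0],[0,0,1.5,0],[0,0,2,0],[0,0,2,0]]]}}

```text
t: 10.95
tcp_pos: [0.5548, -0.1404, 0.1582]
tool_rot: [0.958, 0.286, -0.0, -0.0]
force: [-0.1, 0.8, -3.2]
finger_gap: 0.341
gripper_force: 45.6
```

>>> {"method": "drive_tool", "body": {"deltas": [[[0,0,0.5,0],[0,0,1,0],[0,0,1.5,0],[0,0,1.5,0],[0,0,1.5,0]]]}}

```text
t: 11.37
tcp_pos: [0.5549, -0.1404, 0.1567]
tool_rot: [0.958, 0.286, -0.0, -0.0]
force: [-0.2, 0.4, -2.9]
finger_gap: 0.346
gripper_force: 45.6
```

>>> {"method": "drive_tool", "body": {"deltas": [[[0,0,0.5,0],[0,0,1,0],[0,0,1,0],[0,0,1,0],[0,0,1,0]]]}}

```text
t: 11.78
tcp_pos: [0.5549, -0.1404, 0.1558]
tool_rot: [0.958, 0.286, -0.0, 0.0]
force: [1.2, -0.4, -3.0]
finger_gap: 0.348
gripper_force: 45.6
```

>>> {"method": "drive_tool", "body": {"deltas": [[[0,0,0.5,0],[0,0,1,0],[0,0,1,0],[0,0,1,0],[0,0,1,0]]]}}

```text
t: 12.2
tcp_pos: [0.555, -0.1404, 0.1555]
tool_rot: [0.958, 0.286, 0.0, 0.0]
force: [-2.1, 1.8, 4.9]
finger_gap: 0.345
gripper_force: 46.7
```

>>> {"method": "drive_tool", "body": {"deltas": [[[0,0,0.5,0],[0,0,0.5,0],[0,0,0.5,0],[0,0,0.5,0]]]}}

```text
t: 12.53
tcp_pos: [0.5551, -0.1404, 0.1555]
tool_rot: [0.958, 0.286, 0.0, 0.0]
force: [-2.7, 0.6, 7.9]
finger_gap: 0.346
gripper_force: 47.2
```

```bash
python3 - <<'E'
from h import *
L=[]
for i in range(8):
    vision.snapshot('top');s=manip.sense();L.append(np.r_[s['force'],s['ft_torque']])
print(np.mean(L,0).round(3),np.std(L,0).round(3))
E
```

```text
[-2.37   1.123  8.463  0.289  0.538 -0.033] [0.546 0.528 0.43  0.027 0.013 0.022]
```

>>> {"method": "drive_tool", "body": {"deltas": [[[0,0,-0.3,0],[0,0,-0.6,0],[0,0,-0.8,0],[0,0,-0.8,0]]]}}

```text
t: 13.27
tcp_pos: [0.555, -0.1404, 0.1555]
tool_rot: [0.958, 0.286, 0.0, 0.0]
force: [-1.8, 0.9, 5.1]
finger_gap: 0.337
gripper_force: 46.6
```

```bash
python3 - <<'E'
from h import *
L=[]
for i in range(8):
    vision.snapshot('top');s=manip.sense();L.append(np.r_[s['force'],s['ft_torque']])
print(np.mean(L,0).round(3),np.std(L,0).round(3))
E
```

```text
[-1.613  0.987  6.049  0.206  0.395 -0.011] [0.666 0.368 0.417 0.02  0.028 0.027]
```

>>> {"method": "drive_tool", "body": {"deltas": [[[0,0,-0.5,0],[0,0,-1,0],[0,0,-1.3,0],[0,0,-1.3,0],[0,0,-1.3,0]]]}}

```text
t: 14.08
tcp_pos: [0.5547, -0.1404, 0.1557]
tool_rot: [0.958, 0.286, -0.0, -0.0]
force: [-0.6, 0.2, -3.1]
finger_gap: 0.349
gripper_force: 45.7
```

>>> {"method": "drive_tool", "body": {"deltas": [[[0,0,0,0],[0,0,0,0],[0,0,0,0],[0,0,0,0],[0,0,0,0]]], "jaw": 31.5, "force": 20}}

```text
t: 14.5
tcp_pos: [0.5551, -0.1405, 0.1567]
tool_rot: [0.958, 0.286, 0.0, 0.0]
force: [1.5, -0.8, -1.0]
finger_gap: 0.371
gripper_force: 0.0
```

>>> {"method": "drive_tool", "body": {"deltas": [[[0,0,0,0],[0,0,0,0],[0,0,0,0],[0,0,0,0],[0,0,0,0]]], "jaw": 36}}

```text
t: 14.92
tcp_pos: [0.5549, -0.1404, 0.1564]
tool_rot: [0.958, 0.286, 0.0, 0.0]
force: [-0.6, -0.8, -0.4]
finger_gap: 0.425
gripper_force: 0.0
```

```bash
python3 - <<'E'
from h import *
st()
a,m=snap('wrist');b,m2=snap('scene')
cv2.imwrite('pics/z5.png',np.hstack([cv2.resize(a,(400,300)),cv2.resize(b[130:230,180:310],(390,300),interpolation=0)])[:,:,::-1])
E
```

```text
t 14.92 tcp [ 0.5549 -0.1404  0.1564] xang 33.2 zax [ 0. -0. -1.] F [-0.6 -0.8 -0.4] gap 36.3 gf 0.0 q6 0.55
```

View pics/z5.png

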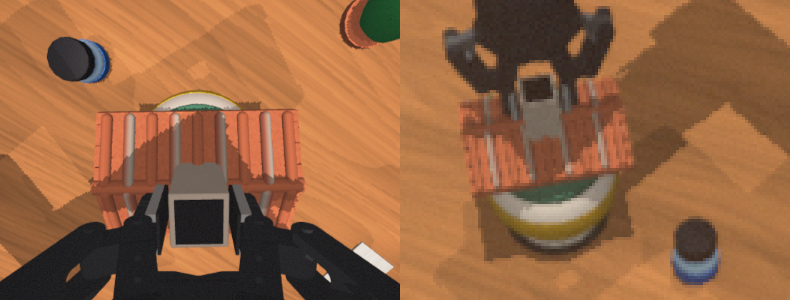

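The roof sits level on the dome with the chimney at (199,220) between the opened pads. I'll open the jaws further and measure any lean or rocking.

>>> {"method": "drive_tool", "body": {"deltas": [[[0,0,0,0],[0,0,0,0],[0,0,0,0],[0,0,0,0],[0,0,0,0]]], "jaw": 46}}

```text
t: 15.43
tcp_pos: [0.5549, -0.1404, 0.1564]
tool_rot: [0.958, 0.286, -0.0, 0.0]
force: [-0.2, 0.4, 0.4]
finger_gap: 0.539
gripper_force: 0.0
```

```bash
cat > lean.py <<'E'
from h import *
# chimney mouth (dark inside the grey rim): centroid in wrist camera; ridge-end corners of terracotta
def meas(a):
    h=cv2.cvtColor(a,cv2.COLOR_RGB2HSV).astype(int)
    k=((h[...,2]<60)).astype(np.uint8)
    n,l,s,c=cv2.connectedComponentsWithStats(k[:, :])
    i=[j for j in range(1,n) if 1500<s[j,4]<8000 and abs(c[j,0]-278)<30]
    t=(((h[...,0]<10)|(h[...,0]>172))&(h[...,1]>130)&(h[...,2]>70)).astype(np.uint8);t[:130]=0;t[265:]=0;t[:,:100]=0;t[:,460:]=0
    t=cv2.morphologyEx(t,cv2.MORPH_OPEN,np.ones((3,3)));top=[np.nonzero(t[:,x])[0].min() for x in (160,200,240,280,320,360,400)]
    return [(c[j].round(1),s[j,:4]) for j in i],top
for i in range(6):
    a,m=snap('wrist'); print(meas(a))
    for _ in range(2): vision.snapshot('top')
st()
E
python3 lean.py
```

```text
([(array([278. , 310.1]), array([244, 279,  69,  63], dtype=int32))], [np.int64(157), np.int64(156), np.int64(156), np.int64(155), np.int64(154), np.int64(154), np.int64(153)])
([(array([278. , 310.1]), array([244, 280,  69,  62], dtype=int32))], [np.int64(157), np.int64(157), np.int64(156), np.int64(155), np.int64(154), np.int64(154), np.int64(153)])
([(array([278. , 310.1]), array([244, 279,  69,  63], dtype=int32))], [np.int64(157), np.int64(156), np.int64(156), np.int64(155), np.int64(154), np.int64(154), np.int64(153)])
([(array([278. , 310.1]), array([244, 279,  69,  63], dtype=int32))], [np.int64(157), np.int64(156), np.int64(156), np.int64(155), np.int64(154), np.int64(154), np.int64(153)])
([(array([278. , 310.1]), array([244, 279,  69,  63], dtype=int32))], [np.int64(157), np.int64(156), np.int64(156), np.int64(155), np.int64(155), np.int64(153), np.int64(153)])
([(array([278. , 310.1]), array([244, 279,  69,  63], dtype=int32))], [np.int64(157), np.int64(156), np.int64(156), np.int64(155), np.int64(154), np.int64(153), np.int64(153)])
t 16.33 tcp [ 0.5549 -0.1404  0.1564] xang 33.2 zax [-0.  0. -1.] F [ 0.4  1.5 -0.5] gap 45.9 gf 0.0 q6 0.55
```

>>> {"method": "drive_tool", "body": {"deltas": [[[0,0,-2,0],[0,0,-4,0],[0,0,-8,0],[0,0,-12,0],[0,0,-16,0]]], "jaw": 75}}

```text
t: 16.75
tcp_pos: [0.555, -0.1404, 0.173]
tool_rot: [0.958, 0.286, 0.0, 0.0]
force: [-0.0, -0.4, -0.3]
finger_gap: 0.877
gripper_force: 0.0
```

>>> {"method": "drive_tool", "body": {"deltas": [[[0,0,-15,0],[0,0,-35,0],[0,0,-60,0],[0,0,-85,0],[0,0,-110,0]]]}}

```text
t: 17.17
tcp_pos: [0.5547, -0.1403, 0.2839]
tool_rot: [0.958, 0.286, 0.0, 0.0]
force: [0.0, 0.2, 0.1]
finger_gap: 0.88
gripper_force: 0.0
```

```bash
python3 - <<'E'
from h import *
st()
a,m=snap('wrist');b,m2=snap('scene')
for _ in range(10): vision.snapshot('top')
a2,_=snap('wrist');b2,_=snap('scene');print('motion',np.abs(b2[130:230,180:310].astype(int)-b[130:230,180:310]).mean(),np.abs(a2.astype(int)-a).mean())
cv2.imwrite('pics/z6.png',np.hstack([cv2.resize(a2,(400,300)),cv2.resize(b2[130:230,180:310],(390,300),interpolation=0)])[:,:,::-1])
E
```

```text
t 17.17 tcp [ 0.5547 -0.1403  0.2839] xang 33.2 zax [ 0. -0. -1.] F [0.  0.2 0.1] gap 75.1 gf 0.0 q6 0.55
motion 2.1006923076923076 3.1859183673469387
```

View pics/z6.png

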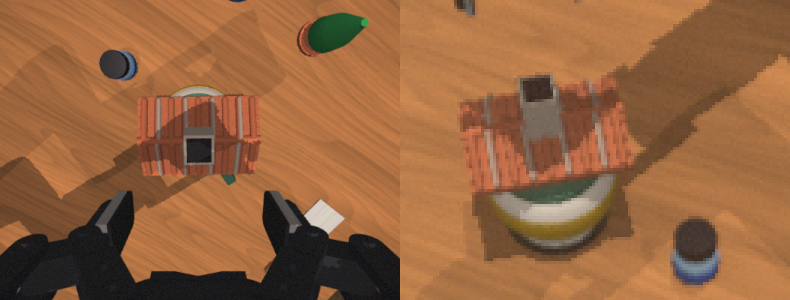

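The roof rests level and still on the dome, with the chimney at (198,150) in the wrist view, the tab visible at (229,180), and the gripper clear. I'm handing in.

```bash
python3 -c "
from station import manip
print(manip.sign_off())"
```

```text
the job is handed in; nothing more can be done
None
```

I twisted the lid shut onto the red mark, then set the roof on the dome and let go; in the last pictures it sat close to level and still with the gripper clear. The job is handed in, but no verdict was shown.

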